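# Eject the sunken bead cluster and bin it

## Task

The white ceramic bead cluster is sunk in one of the two wells of the wooden rack. Pull up the knob in front of its well, to the top of its travel, so that the ejector pin pushes the beads up from below, then let go of the knob, grip the raised beads and lower them gently into the open tilt-out bin without dropping them. Leave the coral star down in its well and do not disturb the rainstick or the fidget slider.

Things in the scene. Friction and masses are not known exactly. Their poses are not given: they have to be found in the camera images.
- rack: Fixed pale wooden block on legs, 70 (x) x 190 (y) x 102 mm high. Origin on the deck under its centre; z up, x away from the knob side. Two round wells, 36 mm across, open at the top (z 102), are centred at x 0, y +50 (left) and y -50 mm (right); floors at z 58 with a 20 mm ejector hole. Each well's knob stands in front of it at x -95 mm; black guide tabs for the rods at z 56 to 64.
- lift_left (a joint): Rise of the left ejector lifter (well at rack y +50 mm): 0 down, 0.038 m fully up (end stop). Vertical slide; knob and pin are one piece. About 6 N lifts it; friction (4 N) holds it where let go, also under the beads. At 0 its flat 14 mm pin is 2 mm below the well floor; fully up it raises the well's part by 36 mm.
- lift_right (a joint): The same for the right lifter, which serves the well at rack y -50 mm.
- lift_left_knob (a point): Centre of the left lifter's knob: an upright bright metal cylinder 24 mm across and 28 mm high on an 8 mm rod, 96 mm above the deck when down; moves with the lifter. Its axis is 60 mm in front of the block's front face.
- lift_right_knob (a point): The same for the right lifter's knob.
- bead_center (a point): Centre (half-way up) of the loose bead cluster, 42 mm high, z along its dowel: two stacked white barrel beads 32 mm across with a 10 mm wooden stub on top. Starts upright in either well, top 2 mm under the rim, too deep to grip, 2 mm play all round. With its lifter fully up its underside is 8 mm below the rim and 31 mm of bead (plus 3 mm of stub) stands above it.
- bead: The same bead cluster, about 65 g; origin at the centre of its underside. The beads reach from 4.5 to 21.5 mm and from 22 to 39 mm above it; a 25 mm wooden foot disc is below them.
- star_center (a point): Centre (half-way up) of the loose coral silicone star, 32 mm across and 32 mm high, standing in the other well, its top 12 mm under the rim. Stays there.
- bin_floor (a point): Centre of the inner floor of the translucent blue tilt-out bin, an open box, inside 142 (x) x 152 (y) x 71 mm deep, walls 4 mm. Moves with the bin: z normal to its floor, towards the mouth; x from the front wall (low side when tilted) to the rear wall; y along its width. A black steel stand is around it at the sides (to 100 mm above the deck) and behind (to 120 mm).
- bin (a joint): Tilt of the bin about its lower front edge: 0 upright, positive with its mouth tipped to the front, at most 0.45 rad; starts tilted open by 0.2 to 0.4 and stays there by friction. Leave it open.
- rainstick_center (a point): Centre of a loose wooden rainstick segment lying on the deck, 200 mm long (along its x), 40 mm across. Bystander.
- fidget_center (a point): Centre of a loose flat chrome fidget slider, 70 x 30 x 16 mm, lying on the deck. Bystander.

How it is judged:
On the way, in this order (a step that is already met when the one before it is completed fails the run):
1. the beads' lifter has been pulled up and its pin holds the beads raised by at least 24 mm in their well (value of joint any of lift_left, lift_right above 0.026 m and z of bead_center in the frame of rack between 0.103 and 0.12 m), for 0.2 s.
2. the beads are gripped and lifted clear of the well (contact force between the fingers and bead above 0.5 N and height (world z) of bead_center above 0.125 m), for 0.1 s.
At the end, for the whole second after the job is handed in: The bead cluster lies at rest (below 30 mm/s), released, inside the bin (its centre between the bin's walls and less than 45 mm above its floor), the bin still tilted out by more than 0.1 rad, and the star still down in its well (raised less than 10 mm) (x of bead_center in the frame of bin_floor between -0.071 and 0.071 m and y of bead_center in the frame of bin_floor between -0.076 and 0.076 m and z of bead_center in the frame of bin_floor between 0 and 0.045 m and z of star_center in the frame of rack below 0.084 m and linear speed of bead below 0.03 m/s and value of joint bin above 0.1 rad); the robot touches nothing.
It fails at once if the star is raised or taken out of its well (10 mm or more) (not (z of star_center in the frame of rack below 0.084 m)).
It fails at once if the beads are dropped or thrown (they move faster than 0.9 m/s, a fall of about 40 mm, while not held) (linear speed of bead above 0.9 m/s and contact force between the fingers and bead below 0.05 N).
It fails at once if the rainstick is moved by more than 30 mm (distance of rainstick_center from where it was at the start of the episode above 0.03 m).
It fails at once if the fidget slider is moved by more than 30 mm (distance of fidget_center from where it was at the start of the episode above 0.03 m).
It also fails if it takes over 48 s, if anything falls off the work surface, if the arm or the gripper's body presses on something with over 40 N, if the wrist force passes 120 N, or if a joint passes its speed limit or range.

## Robot

A 7-joint arm with a two-finger parallel gripper is mounted at the origin on the work surface. World frame = base frame: x ahead of the robot, y to its left, z up, the work surface at z = 0. Lengths are in m, angles in rad, forces in N, time in s.
With the tool pointing down it reaches from about 0.425 to 0.975 m from the base axis. Payload 16.7 kg.
Tool frame: the origin (TCP) lies at the very end of the fingers, on their centre line; the grasp point (between the pads) lies 19 mm behind it; z points along the fingers, y is the line along which they close (so a half turn about z gives the same grasp; the last joint's range is limited). The gripper opens to 85 mm and grips with 20 to 120 N. Pads are 22 mm wide; open, the fingers measure 114 mm over their backs; the gripper's body (76 mm by 85 mm) begins 54 mm behind the grasp point. The pads swing forward as they close: fully open they stand 13 mm farther back than shut.
Start: joints at [1.083, 0.426, 0.074, 1.606, -0.034, 1.111, -0.067], TCP at [0.224, -0.637, 0.231] pointing down, gripper open.
Joint ranges: [-2.85, 2.85], [-0.5, 2.14], [-1.23, 1.37], [0.21, 2.46], [-1.02, 4.16], [0.16, 2.05], [-2.73, 2.73]. Speed limits (rad/s): [1.89, 1.89, 2.39, 2.39, 3.01, 3.01, 3.01].

## Interface

Orientations are given as a unit quaternion [w, x, y, z].
In Python, from plant import robot gives the robot as it stands.
- The arm moves only by the shell command python3 -m crank 'ROWS'. ROWS is JSON, a list of rows, each a list of 7 numbers: the closure, from 0 (fully open) to 1 (shut), then the shift along the world's x, y, z in m, then the turn, a rotation vector about the world's x, y, z in rad. A call has 1 to 5 rows; each row shifts and turns the commanded pose from where the row before left it; what a row does not reach is not made up. A row lasts 1/10 s, in which the tool goes at most 50 mm and 8.59 degrees, less where a joint would pass 70% of its speed; a pose out of reach is approached as far as the arm can. A call with a gripper value outside its range is refused whole. The fingers move at their own pace and stop on an object; the grip force is fixed at half the most. Time passes only in rows, so rows that do not move let the fingers close. It gives the time, the measured TCP pose, the force, the opening and the grip force at its end, in the units of the state.
- robot.state(): the state, without advancing time (a new reading comes with each control period).
- robot.get_image(name): name is "side" or "top"; returns a dict with "img" (420x560x3 uint8, red, green, blue), "depth" (420x560 float32, m along the optical axis (not along the pixel's ray), 0 where there is no reading), "fx", "fy", "cx", "cy" (pixels), "rvec" (rotation vector, rad) and "tvec" (3), from world to camera coordinates, as OpenCV has them. Camera axes: x right, y down, z forward; pixel columns grow to the right and rows downward; lengths in m; the calibration is good to about 2 mm. A picture is of the moment at which its call begins.
- robot.finish_job(): hands the job in; it is judged then, once.
The state is a dict: "time_s": time; "joint_positions": joint angles; "qvel": joint speeds; "joint_efforts": joint torques, N m; "ee_pos": TCP position; "eef_rot": TCP orientation; "wrist_force": force on the tool from outside, world axes, zero at the start; "torque": the same for the moment, N m; "finger_gap": finger opening in m; "finger_force": force on a finger pad.
Only numpy, scipy, OpenCV 4.12 (cv2) and the standard library are available. Lean on these libraries where they do the work, as an engineer would, in place of code of your own. Each camera call takes 0.05 s, during which the arm holds its last target. There are 200 camera calls.

## Working session

There is one attempt and no reset: what is moved stays moved. The work goes in short steps, Python scripts to look and compute and a shell command to move; the robot and the scene stay as the last step left them, time stands still between calls to the robot, and variables do not carry over. Pictures are saved under pics/ and viewed, at most 10 in all, crops included, and the job is handed in when it is done.

```bash
mkdir -p pics
cat > h.py <<'E'
import numpy as np,cv2
from plant import robot
def grab(n,f=None):
    d=robot.get_image(n)
    if f: cv2.imwrite('pics/'+f,cv2.cvtColor(d['img'],cv2.COLOR_RGB2BGR))
    np.savez(n+'.npz',**d); return d
def world(d,u,v,z=None):
    R=cv2.Rodrigues(np.array(d['rvec'],float))[0];t=np.array(d['tvec'],float).ravel()
    r=np.array([(u-d['cx'])/d['fx'],(v-d['cy'])/d['fy'],1])
    if z is None: return R.T@(r*d['depth'][int(v),int(u)]-t)
    c=-R.T@t; w=R.T@r; return c+w*(z-c[2])/w[2]
E
python3 - <<'E'
from h import *
for n in('top','side'):
    d=grab(n,n+'0.png'); R=cv2.Rodrigues(np.array(d['rvec'],float))[0]; print(n,-R.T@np.array(d['tvec']).ravel(),d['fx'])
s=robot.state();print(s['ee_pos'],s['eef_rot'],s['finger_gap'],s['time_s'])
E
```

```text
top [ 0.46690642 -0.01651707  0.86418846] 491.93977623718564
side [ 0.34287684 -0.53586669  0.6523289 ] 459.3408600739056
[ 0.2241715  -0.63629692  0.23068391] [-5.63594702e-04  9.85688538e-01  1.68575702e-01 -1.47354105e-04] 0.08502427306854603 0.1
```

View pics/top0.png

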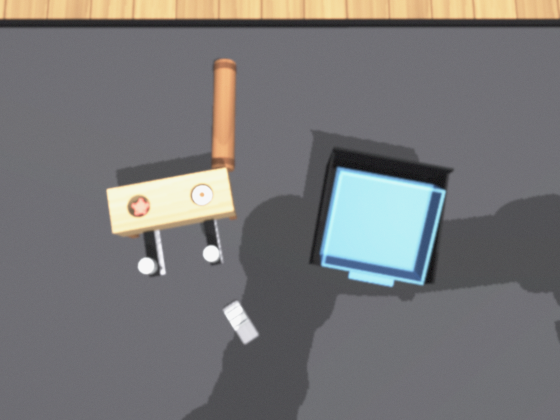

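View pics/side0.png

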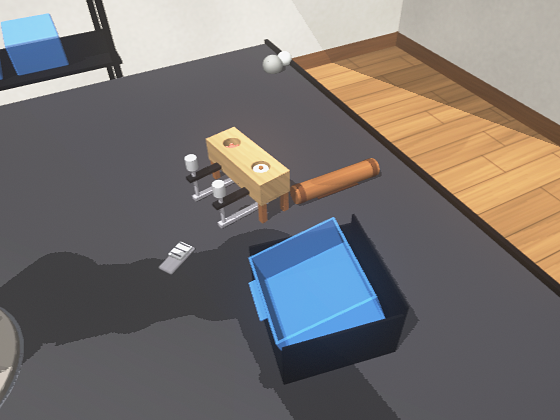

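The top view shows the beads in the right well at (202,195), with their knob at (211,254). The star is in the left well at (139,206), its knob at (147,266). The bin is on the right, at about (382,222).

Run:
```python
from h import *
d=np.load('top.npz'); np.set_printoptions(precision=4,suppress=True)
def p(n,u,v,z=None): print(n,world(d,u,v,z),world(d,u,v))
R=cv2.Rodrigues(d['rvec'])[0]; print(R)
p('knobR',211,254,.11);p('knobL',147,266,.11);p('bead',202,195,.1);p('starwell',139,206,.102)
p('fidget',240,322,.016);p('rain near',223,165,.04)
for q in [(340,170),(443,188),(423,283),(323,266),(380,225),(360,180),(430,195),(415,275),(335,262),(345,215),(415,230),(333,152),(448,170),(370,275)]: print(q,world(d,*q))
i=cv2.cvtColor(d['img'],cv2.COLOR_RGB2BGR)
a=cv2.resize(i[150:290,95:255],None,fx=5,fy=5,interpolation=cv2.INTER_CUBIC)[:600]
cv2.imwrite('pics/crop1.png',cv2.resize(i[160:280,100:260],None,fx=5,fy=5,interpolation=cv2.INTER_CUBIC))
```

```text
[[-0.0049 -1.      0.007 ]
 [-0.9856  0.0037 -0.1691]
 [ 0.169  -0.0077 -0.9856]]
knobR [0.5219 0.0814 0.11  ] [0.5219 0.0814 0.1102]
knobL [0.5041 0.1783 0.11  ] [0.5041 0.1781 0.1106]
bead [0.6157 0.0986 0.1   ] [0.6157 0.0986 0.1001]
starwell [0.5981 0.1966 0.102 ] [0.5998 0.1994 0.0923]
fidget [0.4145 0.0428 0.016 ] [0.4146 0.0427 0.018 ]
rain near [0.6799 0.0726 0.04  ] [0.6798 0.0726 0.0406]
(340, 170) [ 0.6478 -0.1165  0.1314]
(443, 188) [ 0.6265 -0.2853  0.0961]
(423, 283) [ 0.4773 -0.2592  0.0485]
(323, 266) [ 0.508  -0.1     0.0018]
(380, 225) [ 0.5738 -0.1928  0.0463]
(360, 180) [ 0.6451 -0.1569  0.0736]
(430, 195) [ 0.6181 -0.2687  0.0808]
(415, 275) [ 0.4899 -0.2421  0.0648]
(335, 262) [ 0.5107 -0.1121  0.0758]
(345, 215) [ 0.5908 -0.1342  0.048 ]
(415, 230) [ 0.5651 -0.251   0.0468]
(333, 152) [ 0.6852 -0.1102  0.1007]
(448, 170) [ 0.6509 -0.2875  0.117 ]
(370, 275) [ 0.4895 -0.1645  0.0904]
```

View pics/crop1.png

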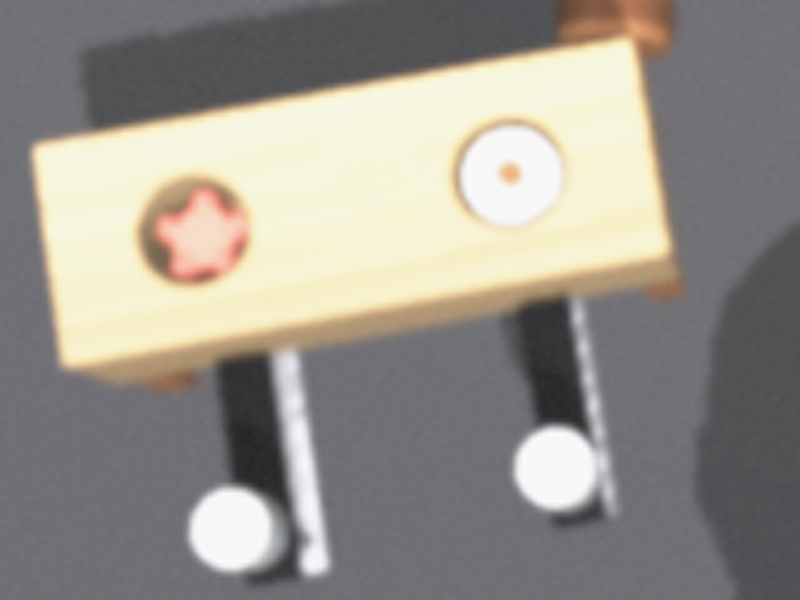

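The crop puts the right knob's top at full-frame (211,253.4) and the beads at (202,194.4). The rack's yaw is about 10.4°, so the tool has to turn −0.157 rad.

```bash
python3 -m crank '[[0,0.022,0.036,0,0,0,-0.08],[0,0.022,0.036,0,0,0,-0.077],[0,0.022,0.036,0,0,0,0],[0,0.022,0.036,0,0,0,0],[0,0.022,0.036,0,0,0,0]]'
python3 -m crank '[[0,0.022,0.036,0,0,0,0],[0,0.022,0.036,0,0,0,0],[0,0.022,0.036,0,0,0,0],[0,0.022,0.036,0,0,0,0],[0,0.022,0.036,0,0,0,0]]'
python3 -m crank '[[0,0.01,0.045,0,0,0,0],[0,0.01,0.045,0,0,0,0],[0,0.01,0.045,0,0,0,0],[0,0.01,0.045,0,0,0,0],[0,0.01,0.045,0,0,0,0]]'
python3 -m crank '[[0,0.01,0.045,0,0,0,0],[0,0.01,0.045,0,0,0,0],[0,0.01,0.04,0,0,0,0],[0,0,0,0,0,0,0],[0,0,0,0,0,0,0]]'
```

```text
time_s: 0.6
ee_pos: [0.3349, -0.4549, 0.2311]
eef_rot: [-0.0, 0.996, 0.091, -0.0]
wrist_force: [1.8, -0.4, 0.2]
finger_gap: 0.0853
finger_force: 0.0
time_s: 1.1
ee_pos: [0.4448, -0.275, 0.2312]
eef_rot: [-0.0, 0.996, 0.091, -0.0]
wrist_force: [0.9, -0.2, 0.0]
finger_gap: 0.085
finger_force: 0.0
time_s: 1.6
ee_pos: [0.4942, -0.0498, 0.2313]
eef_rot: [0.0, 0.996, 0.091, -0.0]
wrist_force: [1.1, -0.2, 0.5]
finger_gap: 0.0852
finger_force: 0.0
time_s: 2.1
ee_pos: [0.5241, 0.0792, 0.2309]
eef_rot: [-0.0, 0.996, 0.092, -0.0]
wrist_force: [0.6, 0.3, 0.1]
finger_gap: 0.0854
finger_force: 0.0
```

```bash
python3 -m crank '[[0,-0.002,0.002,-0.04,0,0,0],[0,0,0,-0.04,0,0,0],[0,0,0,-0.035,0,0,0],[0,0,0,-0.02,0,0,0],[0,0,0,-0.016,0,0,0]]'
python3 -m crank '[[0,0,0,0,0,0,0],[1,0,0,0,0,0,0],[1,0,0,0,0,0,0],[1,0,0,0,0,0,0],[1,0,0,0,0,0,0]]'
python3 -m crank '[[1,0,0,0,0,0,0],[1,0,0,0,0,0,0],[1,0,0,0,0,0,0],[1,0,0,0,0,0,0],[1,0,0,0,0,0,0]]'
```

```text
time_s: 2.6
ee_pos: [0.5214, 0.0786, 0.0786]
eef_rot: [0.0, 0.996, 0.09, -0.001]
wrist_force: [0.3, 0.2, 0.5]
finger_gap: 0.0852
finger_force: 0.0
time_s: 3.1
ee_pos: [0.5227, 0.0805, 0.081]
eef_rot: [-0.0, 0.996, 0.091, 0.001]
wrist_force: [-5.1, 20.1, 15.2]
finger_gap: 0.0281
finger_force: 13.1
time_s: 3.6
ee_pos: [0.5224, 0.0831, 0.0815]
eef_rot: [-0.001, 0.996, 0.092, 0.001]
wrist_force: [-9.0, 12.0, 14.4]
finger_gap: 0.0223
finger_force: 58.1
```

```bash
python3 -m crank '[[1,-0.001,0.002,0.008,0,0,0],[1,0,0,0.008,0,0,0],[1,0,0,0.008,0,0,0],[1,0,0,0.008,0,0,0],[1,0,0,0.003,0,0,0]]'
python3 -m crank '[[1,0,0,0.003,0,0,0],[1,0,0,0,0,0,0],[1,0,0,0,0,0,0]]'
python3 - <<'E'
from h import *
d=grab('top'); s=grab('side')
i=cv2.cvtColor(s['img'],cv2.COLOR_RGB2BGR)
cv2.imwrite('pics/s2.png',cv2.resize(i[90:250,150:330],None,fx=3.5,fy=3.5,interpolation=cv2.INTER_CUBIC))
E
```

```text
time_s: 4.1
ee_pos: [0.5221, 0.0832, 0.1163]
eef_rot: [-0.0, 0.996, 0.091, 0.001]
wrist_force: [5.9, 5.0, -6.7]
finger_gap: 0.0218
finger_force: 59.3
time_s: 4.4
ee_pos: [0.5222, 0.0832, 0.1191]
eef_rot: [-0.0, 0.996, 0.091, 0.001]
wrist_force: [2.1, 4.6, 2.1]
finger_gap: 0.0225
finger_force: 59.8
```

View pics/s2.png

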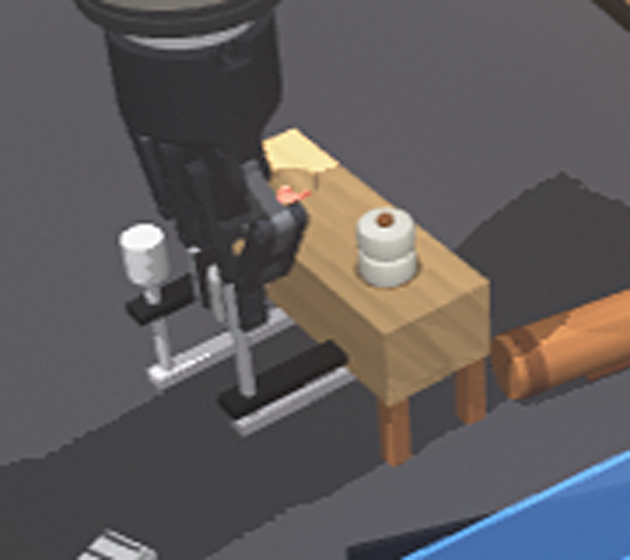

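The beads stand clearly above the rim, about 37.6 mm up. I'll nudge to the end stop and release.

```bash
python3 -m crank '[[1,0,0,0.001,0,0,0],[1,0,0,0.001,0,0,0],[0,0,0,0,0,0,0],[0,0,0,0,0,0,0],[0,0,0,0,0,0,0]]'
python3 -m crank '[[0,0,0,0,0,0,0],[0,0,0,0,0,0,0],[0,0,0,0.025,0,0,0],[0,0,0,0.04,0,0,0],[0,0,0,0.04,0,0,0]]'
python3 - <<'E'
from h import *
np.set_printoptions(precision=4,suppress=True)
d=grab('side','s3.png'); print(robot.state()['ee_pos'])
i=cv2.cvtColor(d['img'],cv2.COLOR_RGB2BGR)
cv2.imwrite('pics/s3.png',cv2.resize(i[100:400,150:430],None,fx=2,fy=2,interpolation=cv2.INTER_CUBIC))
# bead: stub/top of raised beads by depth in world, near the expected place
v,u=np.mgrid[130:200,225:300]; P=np.array([world(d,a,b) for a,b in zip(u.ravel(),v.ravel())])
m=(P[:,2]>.126)&(P[:,2]<.142)&(np.hypot(P[:,0]-.616,P[:,1]-.0985)<.03)
Q=P[m];print('bead top',len(Q),Q.min(0),Q.max(0),Q[Q[:,2]>.131].mean(0))
m=(np.hypot(P[:,0]-.522,P[:,1]-.0825)<.02)
# bin floor from initial top view
t=np.load('top.npz'); f=np.array([world(t,a,b) for a in range(350,420,5) for b in range(195,265,5)])
A=np.c_[f[:,:2],np.ones(len(f))]
for _ in range(5):
    c=np.linalg.lstsq(A,f[:,2],rcond=None)[0]; k=abs(A@c-f[:,2])<.004; A,f=A[k],f[k]
print('plane',len(f),c,np.hypot(c[0],c[1]),np.degrees(np.arctan2(c[1],c[0])))
E
```

```text
time_s: 5.0
ee_pos: [0.5213, 0.0823, 0.1204]
eef_rot: [0.0, 0.996, 0.091, 0.0]
wrist_force: [0.8, -0.5, -1.0]
finger_gap: 0.065
finger_force: 0.0
time_s: 5.5
ee_pos: [0.5208, 0.0824, 0.2263]
eef_rot: [-0.0, 0.996, 0.091, -0.001]
wrist_force: [0.7, 0.8, 0.4]
finger_gap: 0.0853
finger_force: 0.0
[0.5235 0.0832 0.233 ]
bead top 179 [0.6041 0.0831 0.1263] [0.6348 0.114  0.1385] [0.6185 0.097  0.1342]
plane 13 [0.1349 0.2723 0.0258] 0.3039238346079592 63.64831397453965
```

View pics/s3.png

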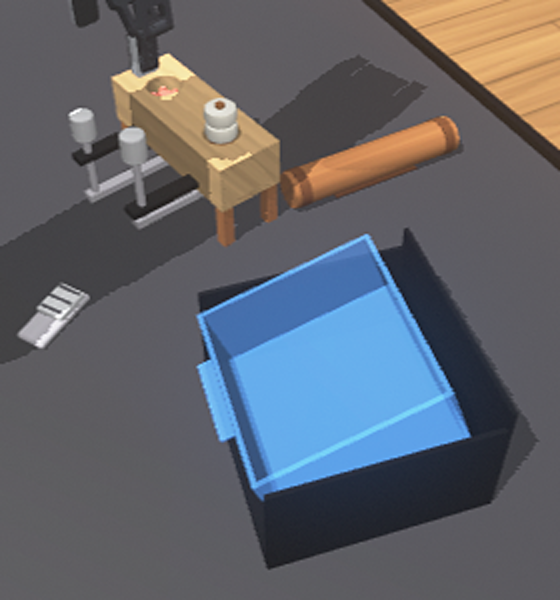

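The right knob is up and stays up, and the beads are raised. The bin is unobstructed, with its floor centred near crop (345,385), which is full-frame (322,292). Next I'll fit the bin floor from this depth image and start moving to the beads.

Run:
```python
from h import *
np.set_printoptions(precision=4,suppress=True)
d=dict(np.load('side.npz'))
def fit(us,vs):
    f=np.array([world(d,a,b) for a in us for b in vs]); f=f[np.isfinite(f).all(1)]
    c=np.median(f,0); n=np.linalg.svd(f-f.mean(0))[2][2]; n*=np.sign(n[2]); r=(f-f.mean(0))@n
    print(f.mean(0),n,'res',r.std(),abs(r).max()); return f.mean(0),n
p,n=fit(range(290,345,5),range(277,315,4))
print('tilt',np.arccos(n[2]),'dir',np.degrees(np.arctan2(n[1],n[0])))
ex=np.array([-n[0],-n[1],0]);ex/=np.linalg.norm(ex);ey=np.cross([0,0,1],ex);ex=np.cross(ey,n)
# all points in floor frame
v,u=np.mgrid[200:390,240:420];P=np.array([world(d,a,b) for a,b in zip(u.ravel(),v.ravel())])
L=(P-p)@np.c_[ex,ey,n]; m=abs(L[:,2])<.004; m&=(abs(L[:,0])<.12)&(abs(L[:,1])<.12)
print('floor extents',np.percentile(L[m],[1,99],axis=0)); 
m=(abs(L[:,2]-.069)<.006)&(abs(L[:,0])<.15)&(abs(L[:,1])<.15)
print('rim extents',np.percentile(L[m],[1,5,95,99],axis=0),ex,ey)
m=(L[:,2]>.012)&(L[:,2]<.06)&(abs(L[:,0])<.12)&(abs(L[:,1])<.12)
print('walls x',np.histogram(L[m,0],bins=np.arange(-.12,.121,.01))[0]);print('walls y',np.histogram(L[m,1],bins=np.arange(-.12,.121,.01))[0])
```

```text
[ 0.5807 -0.1731  0.0485] [-0.3046  0.168   0.9375] res 0.0063417545288252065 0.06047659164591999
tilt 0.35532929776608835 dir 151.12048300229537
floor extents [[-0.067  -0.113  -0.0039]
 [ 0.114   0.0826  0.0039]]
rim extents [[-0.0807 -0.1224  0.0631]
 [-0.076  -0.0732  0.0637]
 [ 0.0851  0.0732  0.0741]
 [ 0.0949  0.0782  0.0748]] [ 0.8209 -0.4528  0.3479] [ 0.483   0.8756 -0.    ]
walls x [  0  14   7   9 213 216 233 232 163 188 284 327 334 338 332 331 331 295
 299 308 379 396 286 196]
walls y [461 513 545 560 541 203  47  41  48  64  83  92  96  98 101  96 393 476
 442 451 156  64 138   2]
```

```bash
python3 -m crank '[[0,0.031,0.0055,0,0,0,0],[0,0.031,0.0055,0,0,0,0],[0,0.031,0.0055,0,0,0,0],[0,0,0,0,0,0,0],[0,0,0,0,0,0,0]]'
```

```text
time_s: 6.05
ee_pos: [0.6142, 0.099, 0.2247]
eef_rot: [-0.0, 0.996, 0.091, -0.001]
wrist_force: [-0.6, 0.8, -0.2]
finger_gap: 0.0851
finger_force: 0.0
```

```bash
python3 -m crank '[[0,0.001,0,-0.03,0,0,0],[0,0,0,-0.03,0,0,0],[0,0,0,-0.02,0,0,0],[0,0,0,0,0,0,0],[0,0,0,0,0,0,0]]'
python3 - <<'E'
from h import *
np.set_printoptions(precision=4,suppress=True)
from scipy.spatial.transform import Rotation
print(robot.state()['ee_pos'])
d=dict(np.load('side.npz'))
# robust plane
v,u=np.mgrid[250:335,280:370];P=np.array([world(d,a,b) for a,b in zip(u.ravel(),v.ravel())])
rng=np.random.default_rng(0);best=0
for _ in range(600):
    q=P[rng.choice(len(P),3,0)];n=np.cross(q[1]-q[0],q[2]-q[0]);l=np.linalg.norm(n)
    if l<1e-5: continue
    n/=l;n*=np.sign(n[2])
    if n[2]<.85: continue
    m=abs((P-q[0])@n)<.0025
    if m.sum()>best: best=m.sum();M=m
for _ in range(5):
    p=P[M].mean(0);n=np.linalg.svd(P[M]-p,full_matrices=False)[2][2];n*=np.sign(n[2]);M=abs((P-p)@n)<.0025
print(best,len(P),p,n,'tilt',np.arccos(n[2]),'dir',np.degrees(np.arctan2(n[1],n[0])))
ex=-np.array([n[0],n[1],0]);ex/=np.linalg.norm(ex);ey=np.cross([0,0,1],ex);ex=np.cross(ey,n)
B=np.c_[ex,ey,n]
v,u=np.mgrid[200:390,240:420];P=np.array([world(d,a,b) for a,b in zip(u.ravel(),v.ravel())]);L=(P-p)@B
m=(abs(L[:,2])<.003)&(abs(L[:,0])<.1)&(abs(L[:,1])<.1)
print(np.percentile(L[m],[1,99],axis=0))
m=(L[:,2]>.02)&(L[:,2]<.06)&(abs(L[:,0])<.12)&(abs(L[:,1])<.12)
print('x',np.histogram(L[m,0],bins=np.arange(-.12,.121,.01))[0]);print('y',np.histogram(L[m,1],bins=np.arange(-.12,.121,.01))[0])
E
```

```text
time_s: 6.55
ee_pos: [0.615, 0.0989, 0.146]
eef_rot: [-0.0, 0.996, 0.091, 0.0]
wrist_force: [-0.4, 0.4, 0.8]
finger_gap: 0.0853
finger_force: 0.0
[0.615  0.0989 0.146 ]
4894 7650 [ 0.591  -0.1686  0.0511] [-0.3248  0.063   0.9437] tilt 0.3372496078830225 dir 169.02049138409365
[[-0.0739 -0.0517 -0.0025]
 [ 0.0883  0.0607  0.0025]]
x [  0   0   4  55 529 213 225 233 245 253 278 281 273 268 276 260 259 247
 324  65  45 486 431   0]
y [1271  278 1035   60   77   88   99   85   88   81   83   80   79   70
   74   68   70  690  752  121    1    0    0    0]
```

```bash
python3 -m crank '[[0,0.001,0,-0.015,0,0,0],[0,0,0,-0.015,0,0,0],[0,0,0,-0.0105,0,0,0],[0,0,0,0,0,0,0],[0,0,0,0,0,0,0]]'
python3 -m crank '[[1,0,0,0,0,0,0],[1,0,0,0,0,0,0],[1,0,0,0,0,0,0],[1,0,0,0,0,0,0],[1,0,0,0,0,0,0]]'
python3 -m crank '[[1,0,0,0,0,0,0],[1,0,0,0,0,0,0],[1,0,0,0,0,0,0]]'
```

```text
time_s: 7.05
ee_pos: [0.6162, 0.099, 0.1046]
eef_rot: [-0.0, 0.996, 0.091, -0.0]
wrist_force: [0.1, 0.5, 0.1]
finger_gap: 0.0854
finger_force: 0.0
time_s: 7.55
ee_pos: [0.6165, 0.0989, 0.1051]
eef_rot: [-0.0, 0.996, 0.091, 0.0]
wrist_force: [-0.0, -0.4, 1.2]
finger_gap: 0.0306
finger_force: 59.1
time_s: 7.85
ee_pos: [0.6164, 0.0989, 0.1049]
eef_rot: [-0.0, 0.996, 0.091, 0.0]
wrist_force: [0.6, -0.4, 2.6]
finger_gap: 0.0308
finger_force: 59.1
```

The grip is firm (gap 31 mm, 59 N). Lifting now.

```bash
python3 -m crank '[[1,0,0,0.01,0,0,0],[1,0,0,0.02,0,0,0],[1,0,0,0.03,0,0,0],[1,0,0,0.035,0,0,0],[1,0,0,0.03,0,0,0]]'
python3 -m crank '[[1,-0.009,-0.025,0,0,0,-0.075],[1,-0.009,-0.025,0,0,0,-0.075],[1,-0.009,-0.025,0,0,0,-0.075],[1,-0.009,-0.025,0,0,0,-0.075],[1,-0.009,-0.025,0,0,0,-0.074]]'
python3 -m crank '[[1,-0.009,-0.03,0,-0.013,-0.066,0],[1,-0.009,-0.03,0,-0.013,-0.066,0],[1,-0.009,-0.03,0,-0.013,-0.066,0],[1,-0.009,-0.03,0,-0.013,-0.066,0],[1,-0.009,-0.029,0,-0.012,-0.067,0]]'
python3 -m crank '[[1,0,0,0,0,0,0],[1,0,0,0,0,0,0]]'
python3 - <<'E'
from h import *
np.set_printoptions(precision=4,suppress=True)
from scipy.spatial.transform import Rotation as R
s=robot.state();q=s['eef_rot'];print(s['ee_pos']);print(R.from_quat([q[1],q[2],q[3],q[0]]).as_matrix())
grab('top','t4.png')
E
```

```text
time_s: 8.35
ee_pos: [0.6162, 0.099, 0.232]
eef_rot: [-0.0, 0.996, 0.091, 0.0]
wrist_force: [0.6, -0.2, -0.5]
finger_gap: 0.0301
finger_force: 59.3
time_s: 8.85
ee_pos: [0.57, -0.0287, 0.2292]
eef_rot: [0.0, 0.995, -0.099, -0.001]
wrist_force: [0.8, -0.2, -0.0]
finger_gap: 0.0304
finger_force: 59.3
time_s: 9.35
ee_pos: [0.5248, -0.1776, 0.2298]
eef_rot: [0.016, 0.981, -0.097, 0.168]
wrist_force: [0.6, -0.1, -0.7]
finger_gap: 0.0302
finger_force: 59.3
time_s: 9.55
ee_pos: [0.5251, -0.1766, 0.2297]
eef_rot: [0.016, 0.981, -0.097, 0.167]
wrist_force: [1.9, 0.6, -0.7]
finger_gap: 0.0308
finger_force: 59.4
[ 0.5251 -0.1766  0.2297]
[[ 0.9256 -0.1955  0.324 ]
 [-0.1848 -0.9807 -0.0638]
 [ 0.3302 -0.0008 -0.9439]]
```

View pics/t4.png

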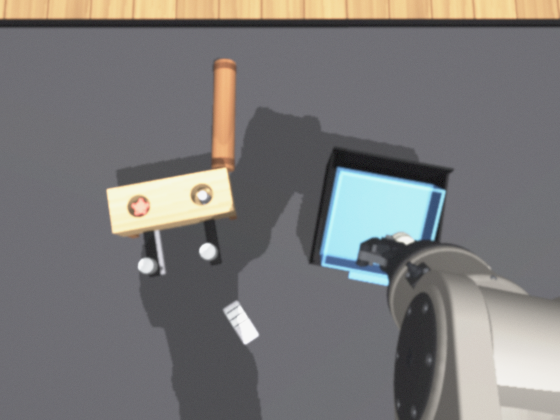

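The beads are held at pixel (403,240) over the front part of the bin, and the rack, star, rainstick and slider look undisturbed. Descending along the bin normal.

```bash
python3 -m crank '[[1,0,0.001,-0.03,0,0,0],[1,0,0,-0.03,0,0,0],[1,0.011,-0.002,-0.032,0,0,0],[1,0.011,-0.002,-0.032,0,0,0],[1,0.008,-0.0015,-0.023,0,0,0]]'
python3 -m crank '[[1,0.004,-0.001,-0.012,0,0,0],[1,0.002,0,-0.006,0,0,0],[1,0,0,0,0,0,0],[1,0,0,0,0,0,0]]'
python3 - <<'E'
from h import *
print(robot.state()['ee_pos'])
d=grab('side'); i=cv2.cvtColor(d['img'],cv2.COLOR_RGB2BGR)
cv2.imwrite('pics/s5.png',cv2.resize(i[180:400,210:430],None,fx=2.7,fy=2.7,interpolation=cv2.INTER_CUBIC))
E
```

```text
time_s: 10.1
ee_pos: [0.5569, -0.1786, 0.0806]
eef_rot: [0.015, 0.981, -0.094, 0.166]
wrist_force: [0.6, -0.5, -1.0]
finger_gap: 0.03
finger_force: 59.4
time_s: 10.5
ee_pos: [0.5626, -0.1806, 0.0657]
eef_rot: [0.016, 0.981, -0.095, 0.167]
wrist_force: [0.4, -0.2, 0.1]
finger_gap: 0.0303
finger_force: 59.5
[ 0.5626371  -0.1805556   0.06574151]
```

View pics/s5.png

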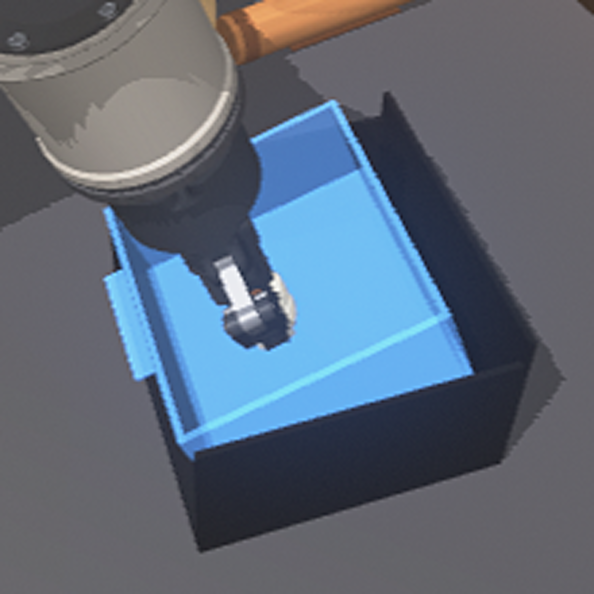

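The beads are inside the bin, central in y and slightly towards the front wall, near crop (280,305), and the fingers are clear of the walls. Lowering slowly until contact.

```bash
python3 -m crank '[[1,0.001,0,-0.003,0,0,0],[1,0.001,0,-0.003,0,0,0],[1,0.001,0,-0.002,0,0,0],[1,0,0,0,0,0,0]]'
python3 -m crank '[[1,0,0,-0.0015,0,0,0],[1,0,0,0,0,0,0]]'
```

```text
time_s: 10.95
ee_pos: [0.5653, -0.1805, 0.0565]
eef_rot: [0.016, 0.981, -0.095, 0.167]
wrist_force: [0.3, 0.1, -0.3]
finger_gap: 0.0305
finger_force: 59.5
time_s: 11.15
ee_pos: [0.5652, -0.1805, 0.0551]
eef_rot: [0.016, 0.981, -0.095, 0.167]
wrist_force: [-0.3, 0.2, -0.2]
finger_gap: 0.0302
finger_force: 59.5
```

```bash
python3 -m crank '[[1,0,0,-0.0015,0,0,0],[1,0,0,0,0,0,0]]' | grep -E 'pos|wrist'
python3 -m crank '[[1,0,0,-0.0015,0,0,0],[1,0,0,0,0,0,0]]'| grep -E 'pos|wrist'
```

```text
ee_pos: [0.5655, -0.1806, 0.0539]
wrist_force: [-0.1, -0.1, 2.1]
ee_pos: [0.566, -0.1807, 0.0528]
wrist_force: [0.5, -0.1, 5.9]
```

Contact with the floor (5.9 N). Releasing slowly, then retreating along the normal.

```bash
python3 -m crank '[[0.5,0,0,0,0,0,0],[0.4,0,0,0,0,0,0],[0.3,0,0,0,0,0,0],[0.3,0,0,0,0,0,0],[0.3,0,0,0,0,0,0]]'
python3 -m crank '[[0.3,-0.003,0.0005,0.009,0,0,0],[0.3,-0.006,0.001,0.019,0,0,0],[0.3,-0.01,0.002,0.028,0,0,0],[0.3,-0.011,0.002,0.034,0,0,0],[0.3,-0.011,0.002,0.034,0,0,0]]'
python3 -m crank '[[0.3,-0.02,0.03,0.03,0,0,0],[0.3,-0.01,0.045,0.01,0,0,0],[0.3,0,0.045,0,0,0,0],[0.3,0,0.045,0,0,0,0],[0.3,0,0,0,0,0,0]]'
python3 - <<'E'
from h import *
import time
np.set_printoptions(precision=4,suppress=True)
grab('top'); d=grab('side'); i=cv2.cvtColor(d['img'],cv2.COLOR_RGB2BGR)
cv2.imwrite('pics/s6.png',i)
E
```

```text
time_s: 12.05
ee_pos: [0.5652, -0.1806, 0.0522]
eef_rot: [0.016, 0.981, -0.095, 0.167]
wrist_force: [-0.4, -0.8, -0.5]
finger_gap: 0.0601
finger_force: 0.0
time_s: 12.55
ee_pos: [0.5234, -0.1728, 0.1778]
eef_rot: [0.016, 0.981, -0.095, 0.167]
wrist_force: [0.4, -1.0, 0.3]
finger_gap: 0.0598
finger_force: 0.0
time_s: 13.05
ee_pos: [0.4943, -0.0029, 0.2176]
eef_rot: [0.015, 0.981, -0.092, 0.168]
wrist_force: [0.3, -0.1, 0.1]
finger_gap: 0.06
finger_force: 0.0
```

View pics/s6.png

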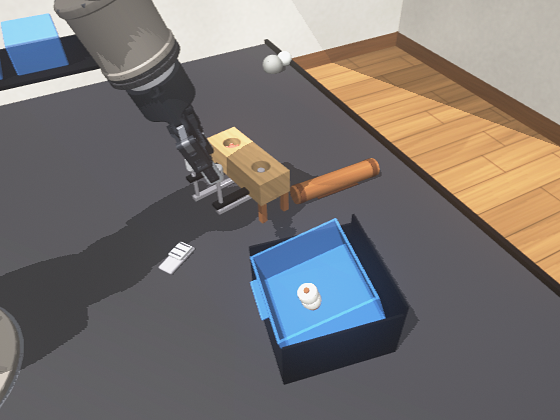

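The beads stand upright in the tilted bin at (309,295), the gripper is clear, and the star, rainstick and slider haven't moved. Handing in after a short settle.

```bash
python3 -m crank '[[0.3,0,0,0.02,0,0,0],[0.3,0,0,0,0,0,0],[0.3,0,0,0,0,0,0],[0.3,0,0,0,0,0,0],[0.3,0,0,0,0,0,0]]'|head -2
python3 - <<'E'
from h import *
a=np.load('side.npz')['img'].astype(int); b=grab('side')['img'].astype(int)
print('bead change',abs(a-b)[275:315,290:330].max()); print(robot.finish_job())
E
```

```text
time_s: 13.65
ee_pos: [0.494, -0.0086, 0.2358]
bead change 3
the job is handed in; nothing more can be done
None
```

The bead cluster was ejected, gripped and set down upright at rest in the open bin, the star is still in its well, the rainstick and slider look unmoved, and the job was handed in at about 14 s; no verdict was returned.

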